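# Sort two threaded studs onto their thread-pitch gauges

### The job

Sort the two steel studs by thread pitch: bring each one to the toothed gauge block of its own pitch and leave it lying on the bench, fully home against that gauge, with the gauge's brass teeth right inside its thread grooves and the stud about central on the gauge. Leave the other things on the bench where they are.

Things in the scene. Friction and masses are not known exactly. Their poses are not given: they have to be found in the camera images.
- stud_coarse: Steel stud, 12 mm pitch, about 0.12 kg, 100 mm long, lying on the bench. Origin mid-length on its axis, 11 mm up; y along the axis. Thread in the middle: 4 grooves 6 mm wide, 4 mm deep at y = -18, -6, 6, 18 mm in a 20 mm diameter; plain 20 mm lands from 21 to 40 mm either side; hex collars, 22 mm across flats, 40 to 50 mm, on which it rests. Symmetrical. Grip across the 20 mm, or push.
- stud_fine: Steel stud, 8 mm pitch: same make, length, diameters and collars as stud_coarse, but 6 grooves 4 mm wide, 4 mm deep, at y = -20, -12, -4, 4, 12, 20 mm; lands from 22 to 40 mm.
- gauge_coarse: Fixed blue block, 50 x 60 mm, 23 mm high at the screws, with a brass insert on its front: the 12 mm pitch gauge. Origin on the bench, mid front face; x points into the block, y along the face. Insert: bar 30 mm wide, 17 high, out to x = -12 mm, with 3 teeth 12 mm apart and 4 mm wide, 4 to 17 mm up, tips at x = -16.5. Only a stud of this pitch goes home, with 1 mm end play each way.
- gauge_coarse_tips (a point): Mid-width of the block in line with the tooth tips, 16.5 mm before its face, 11 mm up. The insert is clamped off centre along y by an unknown amount, up to 6 mm either way, so the place where the teeth meet the grooves must be seen or felt. A stud lying here with its ridges on the tooth tips has its axis at x = -26.5 mm in the gauge's frame.
- gauge_coarse_home (a point): Where the axis of a stud lies when fully home and centred: 22.5 mm before the block's face (x = -22.5 mm in the gauge's frame), 11 mm up, stud parallel to the face, its core on the tooth tips, 4 mm deeper than with ridges on the tips. As the insert is off centre, a stud goes home a few mm to one side of this point. The bench before it is clear for 9 cm.
- gauge_fine: Fixed blue block with brass insert, the 8 mm pitch gauge: same size and frame as gauge_coarse, but the insert's bar is 28 mm wide with 4 teeth 8 mm apart, 2.4 mm wide; 0.8 mm end play each way.
- gauge_fine_tips (a point): As gauge_coarse_tips, for the fine gauge; its insert too is off centre by an unknown amount, up to 6 mm either way along y.
- gauge_fine_home (a point): As gauge_coarse_home, for the fine gauge.
- cup_screws: White cup of screws, 58 mm wide, 26 mm high, origin at the centre of its underside; bystander.
- kapton_roll: Roll of amber tape, 62 mm wide, 19 mm high, origin at the centre of its underside; bystander.
- driver_red: Red-handled cross screwdriver, 178 mm long, lying on the bench; bystander.
- multimeter: Orange hand meter, 150 x 76 x 40 mm, lying on the bench; bystander.
Not all that is in view belongs to the job. What is shaped like the stud_coarse but blue or pink is not meant.

How it is judged:
By the outcome, as a careful person would: the job done as asked, in the order asked, and still so for the second after the job is handed in, with the robot touching nothing.
It also fails if it takes over 72 s, if anything falls off the work surface, if the arm or the gripper's body presses on something with over 40 N, if the wrist force passes 120 N, or if a joint passes its speed limit or range.

### The arm

A 6-joint arm with a two-finger parallel gripper is mounted at the origin on a cart in front of the work surface, level with it; the furniture and walls round the work are solid. World frame = base frame: x ahead of the robot, y to its left, z up, the work surface at z = 0. Lengths are in mm, angles in degrees, forces in N, time in s.
With the tool pointing down it reaches from about 300 to 850 mm from the base axis. Payload 4.2 kg.
Tool frame: the origin (TCP) lies between the finger pads; the fingertips stand 22 mm ahead of it and the grasp point (between the pads) lies 3 mm ahead of it (env.finger_overhang is the distance from the TCP to the fingertips, in mm); z points along the fingers, y is the line along which they close (so a half turn about z gives the same grasp; the last joint's range is limited). The gripper opens to 91 mm and grips with 3 to 60 N. Pads are 32 mm wide; open, the fingers measure 118 mm over their backs; the gripper's body (76 mm by 178 mm) begins 60 mm behind the grasp point.
Start: joints at [-78.495, 18.312, 89.639, -0, 72.044, -1.146], TCP at [125.932, -561.054, 235.976] pointing down, gripper open.
Joint ranges: [-177.97, 177.97], [-48.28, 115.42], [12.27, 149.76], [-77.06, 257.06], [2.81, 150.46], [-146.56, 146.56]. Speed limits (degrees/s): [147.25, 147.25, 180, 180, 180, 180].

### API

Orientations are given as [roll, pitch, yaw] about the fixed x, y, z axes, in that order (R = Rz(yaw) Ry(pitch) Rx(roll)).
In Python, from workcell import state, cams, ticket, look_for, outline_of, env gives the robot as it stands.
- The arm moves only by the tool servo_tool, never from a script. Its argument "steps" is a list of rows, each a list of 3 entries, a list of its own where there are three numbers: the closure in counts, from 0 (fully open) to 255 (shut), then the shift along the tool's x, y, z in mm, then the turn, a rotation vector about the tool's x, y, z in rad. A call has exactly 10 rows; each row shifts and turns the commanded pose from where the row before left it, along the tool's axes as they then stand; what a row does not reach is not made up. A row lasts 1/10 s, in which the tool goes at most 50 mm and 8.59 degrees, less where a joint would pass 70% of its speed; a pose out of reach is approached as far as the arm can. A call with a gripper value outside its range is refused whole. The fingers move at their own pace and stop on an object; "squeeze" is the grip in N (left out, the last holds). Time passes only in rows, so rows that do not move let the fingers close, or fill a call up. It gives the time, the measured TCP pose, the force, the opening and the grip force at its end, in the units of the state.
- state(): the state, without advancing time (a new reading comes with each control period).
- cams.grab_frame(name): name is "scene" or "side" or "wrist"; returns a dict with "color" (400x640x3 uint8, red, green, blue), "z_map" (400x640 float32, mm along the optical axis (not along the pixel's ray), 0 where there is no reading), "fovy" (degrees; the focal length in pixels is half the picture's height over the tangent of half this angle, whatever the lens; pixels are square), "cx", "cy" (the principal point, pixels), "eye" and "rotation" of the camera in the world; the wrist camera has in their place "tool_from_camera" (4x4, takes a point from camera to tool coordinates, whose origin is the TCP and whose axes are the flange's). Camera axes: x right, y up, looking along -z (the intrinsics and any distortion apply to the point x, -y, -z); pixel columns grow to the right and rows downward; lengths in mm; the calibration is good to about 2 mm. A picture is of the moment at which its call begins: read the wrist's pose just before it.
- ticket.job_done(): hands the job in; it is judged then, once.
Trained networks look in a picture, given as the dict that the camera call returned (one of the last four; its "shot" number tells which), for a name from the list of things; names that differ only in an ending like _2 or _b are one class to them, and where a whole thing is asked for, a point or a joint stands for the part that bears it (a point fixed in the world has none). Each returns a list of dicts, best first, with "confidence" (0 to 1); they miss things now and then, are a little off and sometimes report something else, mostly with a low value. They report only what shows in the picture. A call takes as long as a camera call. They do not tell look-alikes from the thing itself.
- look_for(picture, thing): "at" ([column, row] in pixels, amid what is visible of it).
- outline_of(picture, thing): "pixels" (400x640 bool, what is visible of it) and "at" ([column, row] in pixels, amid what is visible of it).
The state is a dict: "time_s": time; "qpos": joint angles; "qvel": joint speeds; "effort": joint torques, N m; "ee_pos": TCP position; "ee_rot": TCP orientation; "force": force on the tool from outside, world axes, zero at the start; "torque": the same for the moment, N m; "gripper_width": finger opening in mm; "gripper_force": force on a finger pad.
Only numpy, scipy, OpenCV 4.12 (cv2) and the standard library are available. Lean on these libraries where they do the work, as an engineer would, in place of code of your own. Each camera call takes 0.05 s, during which the arm holds its last target. There are 200 camera calls.

## Working session

There is one attempt and no reset: what is moved stays moved. The work goes in short steps, Python scripts to look and compute and a tool call to move; the robot and the scene stay as the last step left them, time stands still between calls to the robot, and variables do not carry over. Pictures are saved under pics/ and viewed, at most 10 in all, crops included, and the job is handed in when it is done.

Besides the shell and the picture viewer there is one more tool, called as name(argument=value, ...) on one line, values as JSON. servo_tool: Moves the arm, as the interface text tells. Its arguments: {"type":"object","properties":{"steps":{"type":"array","items":{"type":"array"}},"squeeze":{"type":"number"}},"required":["steps"]}

```bash
mkdir -p pics; ls; cat > h.py <<'E'
import numpy as np, cv2
from scipy.spatial.transform import Rotation as R
from workcell import state, cams, ticket, look_for, outline_of, env
def grab(n):
    s=state(); f=cams.grab_frame(n); f['s']=s; f['n']=n
    h,w=f['color'].shape[:2]; f['f']=h/2/np.tan(np.radians(f['fovy'])/2)
    if n=='wrist':
        T=np.eye(4); T[:3,:3]=R.from_euler('xyz',s['ee_rot'],degrees=True).as_matrix(); T[:3,3]=s['ee_pos']
        f['T']=T@np.array(f['tool_from_camera'])
    else:
        T=np.eye(4); T[:3,:3]=np.array(f['rotation']).reshape(3,3); T[:3,3]=f['eye']; f['T']=T
    return f
def ray(f,uv):
    u=np.atleast_2d(uv).astype(float)
    d=np.c_[(u[:,0]-f['cx'])/f['f'],-(u[:,1]-f['cy'])/f['f'],-np.ones(len(u))]
    return d@f['T'][:3,:3].T
def onz(f,uv,z):
    d=ray(f,uv); e=f['T'][:3,3]; return e+d*((z-e[2])/d[:,2])[:,None]
def pts(f,mask):
    v,u=np.nonzero(mask&(f['z_map']>0)); return f['T'][:3,3]+ray(f,np.c_[u,v])*f['z_map'][v,u][:,None]
def pix(f,P):
    c=(np.atleast_2d(P)-f['T'][:3,3])@f['T'][:3,:3]
    return np.c_[f['cx']+f['f']*c[:,0]/-c[:,2], f['cy']-f['f']*c[:,1]/-c[:,2]]
def save(f,n,box=None,sc=1):
    im=f['color'][:,:,::-1]
    if box: im=im[box[1]:box[3],box[0]:box[2]]
    cv2.imwrite('pics/'+n,cv2.resize(im,None,fx=sc,fy=sc,interpolation=cv2.INTER_CUBIC))
E
cat > a.py <<'E'
from h import *
for n in ['scene','side']:
    f=grab(n); save(f,n+'0.png'); print(n,{k:(v if np.size(v)<17 else 0) for k,v in f.items() if k not in('s','T','color','z_map')})
    print('eye',f['T'][:3,3])
    for t in ['stud_coarse','stud_fine','gauge_coarse','gauge_fine','cup_screws','kapton_roll','driver_red','multimeter']:
        for o in outline_of(f,t)[:4]:
            p=pts(f,o['pixels']); 
            if len(p)<5: continue
            q=p[:,:2]; c=np.median(p,0); w,V=np.linalg.eigh(np.cov(q.T))
            print(n,t,round(o['confidence'],2),np.round(o['at']),len(p),c.round(),'axis deg',np.degrees(np.arctan2(V[1,1],V[0,1])).round(1), q.min(0).round(),q.max(0).round())
print(state())
E
python3 a.py
```

```text
picsTraceback (most recent call last):
  File "a.py", line 3, in <module>
    f=grab(n); save(f,n+'0.png'); print(n,{k:(v if np.size(v)<17 else 0) for k,v in f.items() if k not in('s','T','color','z_map')})
  File "h.py", line 11, in grab
    T=np.eye(4); T[:3,:3]=np.array(f['rotation']).reshape(3,3); T[:3,3]=f['eye']; f['T']=T
                          ~~~~~~~~~~~~~~~~~~~~~~~~~~~~~~~^^^^^
ValueError: cannot reshape array of size 3 into shape (3,3)
```

```bash
sed -i "s/np.array(f\['rotation'\]).reshape(3,3)/R.from_euler('xyz',f['rotation'],degrees=True).as_matrix()/" h.py; python3 a.py
```

```text
scene {'fovy': 43.26240803139701, 'cx': 312.20387408466144, 'cy': 191.80953695407158, 'eye': array([ -18.89753643, -959.71489027, 1126.31713477]), 'rotation': array([ 44.18409187,   0.64072246, -35.29550131]), 'shot': 2, 'n': 'scene', 'f': np.float64(504.33967839304887)}
eye [ -18.89753643 -959.71489027 1126.31713477]
scene stud_coarse 0.66 [268. 209.] 163 [453. -54.  18.] axis deg 88.2 [441. -99.] [463.   4.]
scene stud_coarse 0.48 [286. 246.] 55 [ 412. -198.   19.] axis deg 130.6 [ 400. -210.] [ 425. -179.]
scene stud_coarse 0.42 [288. 117.] 149 [745. 304.  16.] axis deg 144.0 [699. 272.] [785. 343.]
scene stud_fine 0.73 [314. 270.] 216 [ 437. -317.   18.] axis deg 114.9 [ 408. -363.] [ 464. -268.]
scene gauge_coarse 0.87 [380. 221.] 321 [ 682. -284.   16.] axis deg 76.0 [ 656. -311.] [ 722. -239.]
scene gauge_fine 0.67 [334. 184.] 286 [664. -88.  15.] axis deg 69.4 [ 635. -115.] [704. -37.]
scene cup_screws 0.78 [374. 187.] 260 [ 764. -160.   12.] axis deg 45.9 [ 730. -196.] [ 791. -135.]
scene kapton_roll 0.74 [387. 310.] 382 [ 519. -514.   20.] axis deg -142.4 [ 490. -546.] [ 55
[... 1559 characters left out ...]
7.8 [693.  17.] [780. 175.]
{'time_s': 0.95, 'qpos': array([-7.84954592e+01,  1.83116176e+01,  8.96392014e+01, -1.67235002e-04,
        7.20423655e+01, -1.14621978e+00]), 'qvel': array([-0.11205986,  0.01107849, -0.04181114,  0.07894634,  0.05817925,
       -0.12580501]), 'effort': array([ 2.58880100e-03, -4.12343395e+01, -2.32232344e+01,  7.29690352e-02,
        3.77327576e-02, -3.31728053e-06]), 'ee_pos': array([ 125.93063706, -561.06239737,  235.97739232]), 'ee_rot': array([1.79993189e+02, 2.95398741e-04, 1.26508121e+01]), 'force': array([-0.50588821, -0.45711248, -0.08290765]), 'torque': array([-0.02769566, -0.04942368,  0.03368808]), 'gripper_force': 0.0, 'gripper_width': 90.9168235191}
```

View pics/scene0.png

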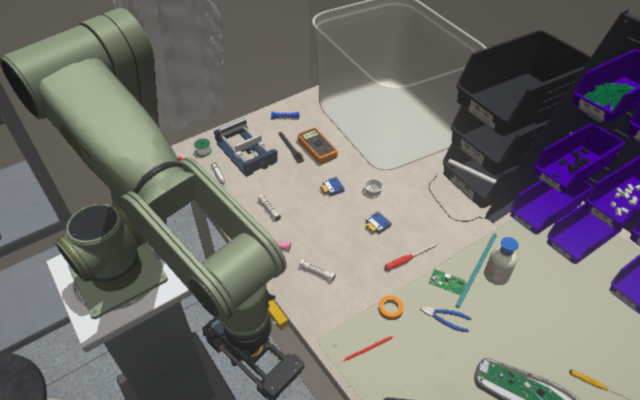

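View pics/side0.png

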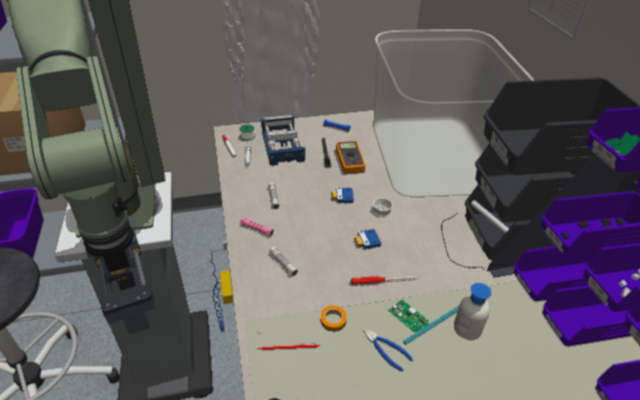

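servo_tool(steps=[[0, [38, -22, 0], [0, 0, 0]], [0, [38, -22, 0], [0, 0, 0]], [0, [38, -22, 0], [0, 0, 0]], [0, [38, -22, 0], [0, 0, 0]], [0, [38, -22, 0], [0, 0, 0]], [0, [38, -22, 0], [0, 0, 0]], [0, [38, -22, 0], [0, 0, 0]], [0, [38, -22, 0], [0, 0, 0]], [0, [38, -22, 0], [0, 0, 0]], [0, [38, -22, 0], [0, 0, 0]]])

```text
time_s: 1.95
ee_pos: [449.7, -261.8, 236.2]
ee_rot: [180.0, -0.0, 12.7]
force: [-0.4, -0.9, -0.2]
gripper_width: 90.9
gripper_force: 0.0
```

servo_tool(steps=[[0, [0, 0, 0], [0, 0, -0.14]], [0, [0, 0, 0], [0, 0, -0.14]], [0, [0, 0, 0], [0, 0, -0.14]], [0, [0, 0, 0], [0, 0, -0.14]], [0, [0, 0, 0], [0, 0, -0.14]], [0, [0, 0, 0], [0, 0, -0.14]], [0, [0, 0, 0], [0, 0, -0.14]], [0, [0, 0, 0], [0, 0, -0.14]], [0, [0, 0, 0], [0, 0, -0.14]], [0, [0, 0, 0], [0, 0, -0.14]]])

```text
time_s: 2.95
ee_pos: [448.5, -263.2, 236.0]
ee_rot: [180.0, 0.0, 93.2]
force: [0.8, 0.5, -0.0]
gripper_width: 91.3
gripper_force: 0.0
```

```bash
cat > b.py <<'E'
from h import *
import sys
f=grab('wrist'); save(f,sys.argv[1])
print(f['tool_from_camera'].round(3),f['fovy'],f['s']['ee_pos'].round(1),f['s']['ee_rot'].round(1),f['s']['qpos'].round(1))
for t in ['stud_coarse','stud_fine','gauge_coarse','gauge_fine']:
    for o in outline_of(f,t)[:3]:
        p=pts(f,o['pixels']); 
        if len(p)<5: continue
        q=p[:,:2]; w,V=np.linalg.eigh(np.cov(q.T))
        print(t,round(o['confidence'],2),np.round(o['at']),len(p),np.median(p,0).round(),'axis',np.degrees(np.arctan2(V[1,1],V[0,1])).round(1), q.min(0).round(),q.max(0).round())
E
python3 b.py w1.png
```

```text
[[  -0.       0.959    0.283   80.06 ]
 [   1.       0.       0.      -0.65 ]
 [   0.       0.283   -0.959 -148.284]
 [   0.       0.       0.       1.   ]] 65.92963448166736 [ 448.5 -263.2  236. ] [180.    0.   93.2] [-31.7  13.4  96.7  -0.   70.  -34.9]
stud_coarse 0.97 [329.  17.] 597 [452. -86.  19.] axis 82.9 [440. -96.] [465. -69.]
stud_coarse 0.81 [264.  95.] 1666 [ 383. -166.   18.] axis 138.6 [ 338. -210.] [ 430. -126.]
stud_fine 0.88 [305. 216.] 1278 [ 436. -310.   18.] axis 115.5 [ 406. -372.] [ 470. -263.]
gauge_coarse 0.8 [500. 200.] 1937 [ 680. -274.   16.] axis 100.3 [ 656. -312.] [ 714. -247.]
gauge_fine 0.74 [526.  29.] 2812 [665. -86.  16.] axis 58.2 [ 636. -116.] [704. -51.]
gauge_fine 0.71 [354. 329.] 247 [ 517. -485.   11.] axis -172.5 [ 495. -498.] [ 543. -482.]
```

View pics/w1.png

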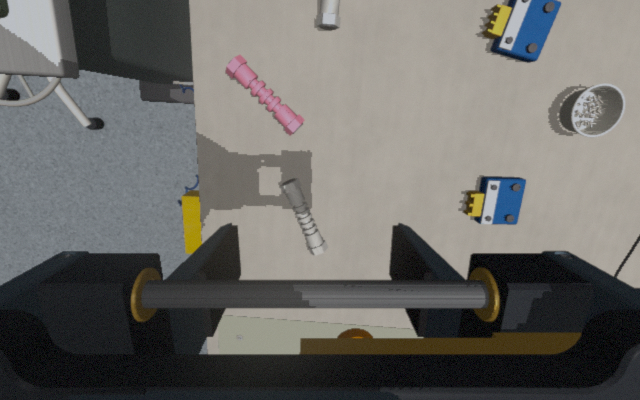

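```bash
python3 - <<'E'
import cv2, numpy as np
im=cv2.imread('pics/w1.png')
c=lambda x0,y0,x1,y1,w,h: cv2.resize(im[y0:y1,x0:x1],(w,h),interpolation=cv2.INTER_CUBIC)
a=c(460,0,560,75,400,300); b=c(460,160,560,235,400,300); d=c(260,170,360,270,400,400)
o=np.zeros((600,800,3),np.uint8); o[:300,:400]=a; o[:300,400:]=b; o[300:,:300]=d[:300,:300]*1
o[300:,:400]=c(260,175,360,260,400,300); o[300:,400:]=c(300,0,380,60,400,300)
cv2.imwrite('pics/w1c.png',o)
E
```

```text
(no output)
```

View pics/w1c.png

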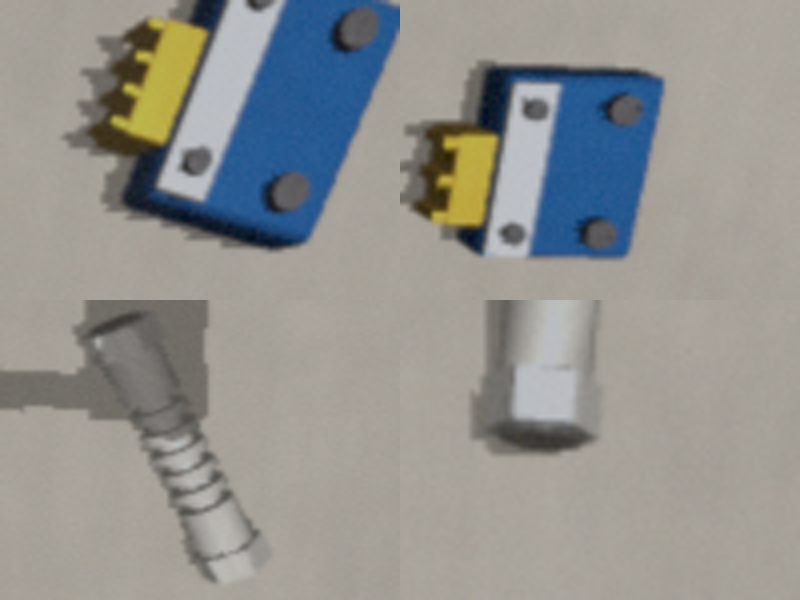

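```bash
cat > g.py <<'E'
from h import *
f=grab('wrist')
hsv=cv2.cvtColor(f['color'],cv2.COLOR_RGB2HSV)
P=np.zeros((400,640,3)); vv,uu=np.mgrid[:400,:640]
P=(f['T'][:3,3]+ray(f,np.c_[uu.ravel(),vv.ravel()])*f['z_map'].ravel()[:,None]).reshape(400,640,3)
for t in ['gauge_coarse','gauge_fine']:
    o=outline_of(f,t)[0]; m=cv2.dilate(o['pixels'].astype(np.uint8),np.ones((7,7)))>0
    H,S,V=[hsv[...,i].astype(int) for i in range(3)]
    yel=m&(H>15)&(H<40)&(S>120)&(V>120)
    top=m&~yel&(P[...,2]>19)&(P[...,2]<29)
    q=onz(f,np.c_[np.nonzero(top)[::-1]],23)[:,:2].astype(np.float32)
    (c,wh,a)=cv2.minAreaRect(q)
    z=P[top][:,2]; 
    # yaw: gauge x axis pointing along +x world approx
    ang=[a+k*90 for k in range(-2,3)]; yaw=min(ang,key=abs)
    ex=np.array([np.cos(np.radians(yaw)),np.sin(np.radians(yaw))]); ey=np.array([-ex[1],ex[0]])
    lx=q@ex; ly=q@ey
    x0=np.percentile(lx,.5); x1=np.percentile(lx,99.5); y0=np.percentile(ly,.5); y1=np.percentile(ly,99.5)
    y=onz(f,np.c_[np.nonzero(yel)[::-1]],17)[:,:2]; yx=y@ex; yy=y@ey
    print(t,'rect',np.round(c,1),np.round(wh,1),'yaw',round(yaw,1),'ztop',np.median(z).round(1),'ext',round(x1-x0,1),round(y1-y0,1))
    ymid=(y0+y1)/2; org=x0*ex+ymid*ey; print(' origin',org.round(1),'yellow x',(np.percentile(yx,[1,99])-x0).round(1),'y',(np.percentile(yy,[1,99])-ymid).round(1))
s=outline_of(f,'stud_fine')[0]; q=onz(f,np.c_[np.nonzero(s['pixels'])[::-1]],14)[:,:2].astype(np.float32)
print('stud',cv2.minAreaRect(q))
E
python3 g.py
```

```text
gauge_coarse rect [ 675.6 -277.3] [39.8 53.3] yaw 3.0 ztop 19.7 ext 39.6 53.2
 origin [ 655.9 -278.3] yellow x [-10.    1.2] y [-18.2  10.3]
gauge_fine rect [659.7 -84.4] [49.9 40.7] yaw -8.5 ztop 19.6 ext 40.0 49.3
 origin [639.6 -81.3] yellow x [-6.7  1.2] y [-12.6  14.5]
stud ((437.43402099609375, -313.3739318847656), (24.336421966552734, 104.8519287109375), 26.24374008178711)
```

servo_tool(steps=[[0, [-25, -7, 0], [0, 0, 0]], [0, [-25, -7, 0], [0, 0, 0]], [0, [0, 0, 20], [0, 0, -0.13]], [0, [0, 0, 20], [0, 0, -0.13]], [0, [0, 0, 20], [0, 0, -0.14]], [0, [0, 0, 25], [0, 0, 0]], [0, [0, 0, 25], [0, 0, 0]], [0, [0, 0, 25], [0, 0, 0]], [0, [0, 0, 0], [0, 0, 0]], [0, [0, 0, 0], [0, 0, 0]]])

```text
time_s: 4.4
ee_pos: [437.2, -314.0, 101.2]
ee_rot: [-180.0, -0.0, 115.8]
force: [0.5, 0.1, 0.8]
gripper_width: 91.0
gripper_force: 0.0
```

```bash
cat > st.py <<'E'
from h import *
import sys
# stud pose + groove profile along axis in wrist view. args: name, pic, z of silhouette plane
def stud(f,name,z=13):
    o=outline_of(f,name)
    o=max(o,key=lambda k:k['pixels'].sum())
    q=onz(f,np.c_[np.nonzero(o['pixels'])[::-1]],z)[:,:2].astype(np.float32)
    c,wh,a=cv2.minAreaRect(q); yaw=a if wh[0]>wh[1] else a+90
    return o['confidence'],np.array(c),wh,yaw%180
def rect(f,c,yaw,z,L=60,W=16,s=4):
    ex=np.array([np.cos(np.radians(yaw)),np.sin(np.radians(yaw))]); ey=np.array([-ex[1],ex[0]])
    a=np.arange(-L,L,1/s); b=np.arange(W,-W,-1/s); A,B=np.meshgrid(a,b)
    xy=c+A[...,None]*ex+B[...,None]*ey
    uv=pix(f,np.c_[xy.reshape(-1,2),np.full(A.size,z)]).reshape(A.shape+(2,)).astype(np.float32)
    return cv2.remap(f['color'],uv[...,0],uv[...,1],cv2.INTER_CUBIC),a,b
if __name__=='__main__':
    f=grab('wrist'); print(f['s']['ee_pos'].round(1),f['s']['ee_rot'].round(1))
    conf,c,wh,yaw=stud(f,sys.argv[1]); print(conf,c.round(1),np.round(wh,1),round(yaw,1))
    im,a,b=rect(f,c,yaw,18); im=im[:,:,::-1]
    full=cv2.resize(f['color'][:,:,::-1],None,fx=.75,fy=.75)
    im=cv2.resize(im,(480,128)); cv2.imwrite('pics/'+sys.argv[2],np.vstack([full,im]))
E
python3 st.py stud_fine w2.png
```

```text
[ 437.2 -314.   101.2] [-180.    -0.   115.8]
0.77 [ 437.  -314.1] [ 25.6 106.4] 115.6
```

View pics/w2.png

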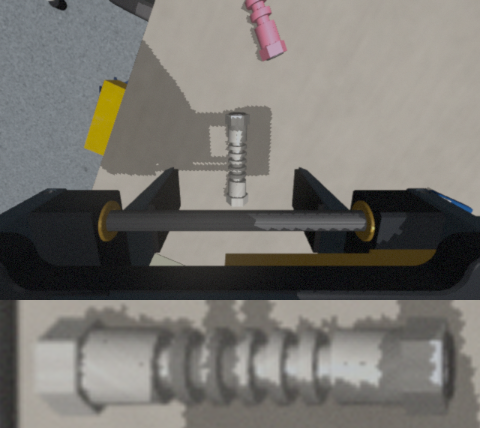

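servo_tool(steps=[[0, [0, 0, 19], [0, 0, 0]], [0, [0, 0, 19], [0, 0, 0]], [0, [0, 0, 19], [0, 0, 0]], [0, [0, 0, 19], [0, 0, 0]], [255, [0, 0, 0], [0, 0, 0]], [255, [0, 0, 0], [0, 0, 0]], [255, [0, 0, 0], [0, 0, 0]], [255, [0, 0, 0], [0, 0, 0]], [255, [0, 0, 0], [0, 0, 0]], [255, [0, 0, 0], [0, 0, 0]]], squeeze=20)

```text
time_s: 5.5
ee_pos: [437.3, -314.0, 25.4]
ee_rot: [180.0, 0.1, 115.8]
force: [0.3, 0.7, -0.5]
gripper_width: 46.1
gripper_force: 0.0
```

servo_tool(steps=[[255, [0, 0, 0], [0, 0, 0]], [255, [0, 0, 0], [0, 0, 0]], [255, [0, 0, 0], [0, 0, 0]], [255, [0, 0, 0], [0, 0, 0]], [255, [0, 0, 0], [0, 0, 0]], [255, [0, 0, 0], [0, 0, 0]], [255, [0, 0, -15], [0, 0, 0]], [255, [0, 0, -20], [0, 0, 0]], [255, [0, 0, -20], [0, 0, 0]], [255, [0, 0, -20], [0, 0, 0]]])

```text
time_s: 6.5
ee_pos: [436.7, -313.6, 100.3]
ee_rot: [-180.0, -0.0, 115.8]
force: [0.8, -0.7, -1.4]
gripper_width: 19.3
gripper_force: 20.0
```

servo_tool(steps=[[255, [24, 35, 0], [0, 0, 0]], [255, [24, 35, 0], [0, 0, 0]], [255, [24, 35, 0], [0, 0, 0]], [255, [24, 35, 0], [0, 0, 0]], [255, [24, 35, 0], [0, 0, 0]], [255, [24, 35, 0], [0, 0, 0]], [255, [24, 35, 0], [0, 0, 0]], [255, [0, 0, 0], [0, 0, 0.14]], [255, [0, 0, 0], [0, 0, 0.14]], [255, [0, 0, 0], [0, 0, 0.14]]])

```text
time_s: 7.5
ee_pos: [584.3, -55.3, 99.4]
ee_rot: [-179.9, 0.0, 91.5]
force: [-0.7, -0.6, -1.0]
gripper_width: 19.2
gripper_force: 20.0
```

servo_tool(steps=[[255, [0, 0, 0], [0, 0, 0.14]], [255, [0, 0, 0], [0, 0, 0.13]], [255, [0, 0, 0], [0, 0, 0.13]], [255, [0, 0, 0], [0, 0, 0]], [255, [0, 0, 0], [0, 0, 0]], [255, [0, 0, 0], [0, 0, 0]], [255, [0, 0, 0], [0, 0, 0]], [255, [0, 0, 0], [0, 0, 0]], [255, [0, 0, 0], [0, 0, 0]], [255, [0, 0, 0], [0, 0, 0]]])

```text
time_s: 8.5
ee_pos: [584.6, -56.0, 100.0]
ee_rot: [180.0, 0.0, 68.8]
force: [-0.7, 0.6, -1.0]
gripper_width: 19.3
gripper_force: 20.0
```

```bash
cat > v.py <<'E'
from h import *
import sys,pickle
f=grab('wrist'); print(f['s']['ee_pos'].round(1),f['s']['ee_rot'].round(1),f['s']['force'].round(1))
pickle.dump(f,open(sys.argv[1]+'.pkl','wb')); save(f,sys.argv[1]+'.png',sc=1.25)
for t in sys.argv[2:]:
    for o in outline_of(f,t)[:2]: print(t,o['confidence'],o['at']); np.save(t+'.npy',o['pixels'])
E
python3 v.py w3 gauge_fine stud_fine
```

```text
[584.6 -56.  100. ] [180.    0.   68.8] [-0.7  0.6 -1. ]
gauge_fine 0.91 [422.2, 204.1]
stud_fine 0.72 [312.8, 234.4]
```

View pics/w3.png

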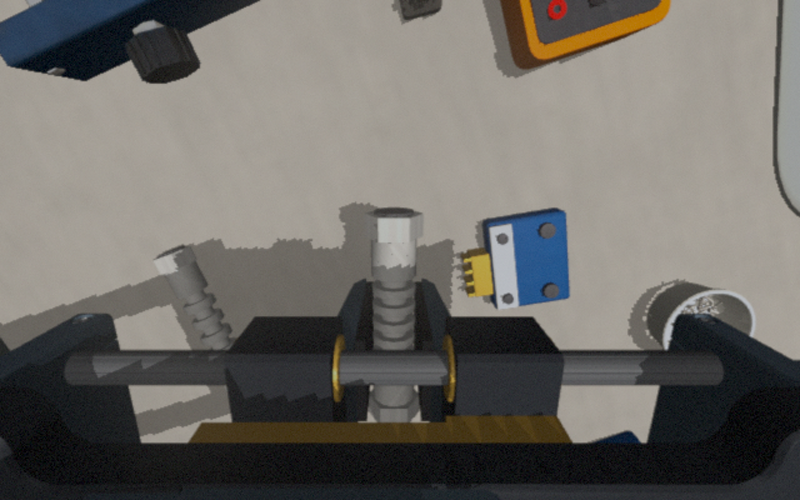

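```bash
cat > fit.py <<'E'
from h import *
import sys,pickle
from scipy.optimize import minimize
def fitgauge(f,mask,nt,pitch,x0,top=20.):
    hsv=cv2.cvtColor(f['color'],cv2.COLOR_RGB2HSV); H,S,V=[hsv[...,i].astype(int) for i in range(3)]
    m=cv2.dilate(mask.astype(np.uint8),np.ones((9,9)))>0
    yel=m&(H>15)&(H<35)&(S>110)&(V>60)
    blue=m&(H>95)&(H<130)&(S>100)
    # block silhouette: convex hull of the blue pixels
    b=cv2.morphologyEx(blue.astype(np.uint8),cv2.MORPH_OPEN,np.ones((2,2)))
    n,l,stt,_=cv2.connectedComponentsWithStats(b); 
    hull=cv2.convexHull(np.c_[np.nonzero(b)[::-1]].astype(np.int32))
    M=np.zeros((400,640),np.uint8); cv2.fillConvexPoly(M,hull,1)
    Mb=M.astype(float)
    def sil(p):
        ex=np.array([np.cos(p[2]),np.sin(p[2])]); ey=np.array([-ex[1],ex[0]])
        C=[np.r_[p[:2]+a*ex+c*ey,z] for a in(0,50) for c in(-30,30) for z in(0,top)]
        h=cv2.convexHull(pix(f,C).astype(np.float32))
        I=np.zeros((400,640),np.uint8); cv2.fillConvexPoly(I,np.round(h*16).astype(np.int32),255,cv2.LINE_AA,4); return I/255.
    cost=lambda p:np.abs(sil([p[0],p[1],p[2]/50])-Mb).sum()
    best=None
    for dy in (-10,0,10):
        s=np.array([x0[0],x0[1],(np.radians(x0[2]+dy))*50]); 
        r=minimize(cost,s,method='Nelder-Mead',options=dict(initial_simplex=s+np.array([[0,0,0],[8,0,0],[0,8,0],[0,0,8]]),xatol=.02,fatol=.1))
        if best is None or r.fun<best.fun: best=r
    p=best.x; yaw=p[2]/50; ex=np.array([np.cos(yaw),np.sin(yaw)]); ey=np.array([-ex[1],ex[0]])
    print('gauge org',p[:2].round(1),'yaw',np.degrees(yaw).round(2),'resid px',round(best.fun,1),'of',Mb.sum())
    # teeth at z=17: rectified profile of yellowness
    a=np.arange(-20,4,.25); c=np.arange(-32,32,.25); A,C=np.meshgrid(a,c)
    xy=p[:2]+A[...,None]*ex+C[...,None]*ey
    uv=pix(f,np.c_[xy.reshape(-1,2),np.full(A.size,17.)]).reshape(A.shape+(2,)).astype(np.float32)
    im=cv2.remap(f['color'],uv[...,0],uv[...,1],cv2.INTER_CUBIC)
    ye=(im[...,0].astype(float)+im[...,1])/2-im[...,2]
    np.save('rect.npy',im)
    def prof(lo,hi): return ye[:,(a>=lo)&(a<=hi)].mean(1)
    pr=prof(-15.5,-13); 
    def score(o,w):
        t=np.zeros_like(c)
        for k in range(nt): t+=np.abs(c-o-(k-(nt-1)/2)*pitch)<w/2
        return np.corrcoef(t,pr)[0,1]
    w=4 if nt==3 else 2.4
    os=np.arange(-9,9,.1); sc=[score(o,w) for o in os]; i=int(np.argmax(sc))
    bar=prof(-11,-3); on=c[bar>bar.max()/2]
    print('tooth offset',os[i].round(2),'corr',round(sc[i],3),'bar centre',(on.min()+on.max())/2,'width',on.max()-on.min())
    return p[:2],np.degrees(yaw),os[i],im
def grooves(f,pos,yaw,z,n,pitch,w,half=3):
    ex=np.array([np.cos(np.radians(yaw)),np.sin(np.radians(yaw))]); ey=np.array([-ex[1],ex[0]])
    a=np.arange(-60,60,.25); b=np.arange(-half,half,.5); A,B=np.meshgrid(a,b)
    xy=np.array(pos[:2])+A[...,None]*ex+B[...,None]*ey
    uv=pix(f,np.c_[xy.reshape(-1,2),np.full(A.size,z)]).reshape(A.shape+(2,)).astype(np.float32)
    g=cv2.cvtColor(cv2.remap(f['color'],uv[...,0],uv[...,1],cv2.INTER_CUBIC),cv2.COLOR_RGB2GRAY).astype(float)
    return a,g.mean(0)
if __name__=='__main__':
    f=pickle.load(open(sys.argv[1]+'.pkl','rb')); fine=sys.argv[2]=='fine'
    fitgauge(f,np.load('gauge_%s.npy'%sys.argv[2]),4 if fine else 3,8 if fine else 12,[float(v) for v in sys.argv[3:6]])
E
python3 fit.py w3 fine 640 -80 -20
python3 - <<'E'
import pickle,sys
sys.path.insert(0,'.')
from fit import *
f=pickle.load(open('w3.pkl','rb'))
s=f['s']
for z in (96,):
    a,g=grooves(f,s['ee_pos'],s['ee_rot'][2],z,6,8,4)
    print([(x,int(v)) for x,v in zip(a[::4],g[::4])])
im=np.load('rect.npy'); 
hull=f['color'][:,:,::-1].copy()
st=hull[150:350,280:350]; st=cv2.resize(st,None,fx=3,fy=3,interpolation=cv2.INTER_CUBIC)
c=cv2.resize(f['color'][150:260,360:470,::-1],(590,600),interpolation=cv2.INTER_CUBIC)
cv2.imwrite('pics/w3c.png',np.hstack([st,c])[:600,:800])
E
```

```text
gauge org [640.2 -81.8] yaw -7.11 resid px 1125.1 of 4468.0
tooth offset 2.9 corr 0.854 bar centre 2.625 width 27.75
[(np.float64(-60.0), 36), (np.float64(-59.0), 54), (np.float64(-58.0), 54), (np.float64(-57.0), 54), (np.float64(-56.0), 55), (np.float64(-55.0), 53), (np.float64(-54.0), 56), (np.float64(-53.0), 57), (np.float64(-52.0), 57), (np.float64(-51.0), 58), (np.float64(-50.0), 58), (np.float64(-49.0), 62), (np.float64(-48.0), 94), (np.float64(-47.0), 112), (np.float64(-46.0), 113), (np.float64(-45.0), 113), (np.float64(-44.0), 113), (np.float64(-43.0), 113), (np.float64(-42.0), 112), (np.float64(-41.0), 110), (np.float64(-40.0), 71), (np.float64(-39.0), 93), (np.float64(-38.0), 110), (np.float64(-37.0), 111), (np.float64(-36.0), 109), (np.float64(-35.0), 109), (np.float64(-34.0), 110), (np.float64(-33.0), 110), (np.float64(-32.0), 110), (np.float64(-31.0), 110), (np.float64(-30.0), 110), (np.float64(-29.0), 109), (np.float64(-28.0), 94), (np.float64(-27.0), 83), (np.float64(-26.0), 87), (np.float64(-25.0), 88), (np.float64(-24.0), 94), (np.float64(-23.0), 96), (np.float64(-22
[... 1314 characters left out ...]
73), (np.float64(32.0), 174), (np.float64(33.0), 174), (np.float64(34.0), 174), (np.float64(35.0), 173), (np.float64(36.0), 174), (np.float64(37.0), 174), (np.float64(38.0), 174), (np.float64(39.0), 172), (np.float64(40.0), 178), (np.float64(41.0), 180), (np.float64(42.0), 180), (np.float64(43.0), 180), (np.float64(44.0), 181), (np.float64(45.0), 181), (np.float64(46.0), 180), (np.float64(47.0), 181), (np.float64(48.0), 181), (np.float64(49.0), 181), (np.float64(50.0), 122), (np.float64(51.0), 88), (np.float64(52.0), 58), (np.float64(53.0), 57), (np.float64(54.0), 98), (np.float64(55.0), 157), (np.float64(56.0), 156), (np.float64(57.0), 156), (np.float64(58.0), 156), (np.float64(59.0), 156)]
```

View pics/w3c.png

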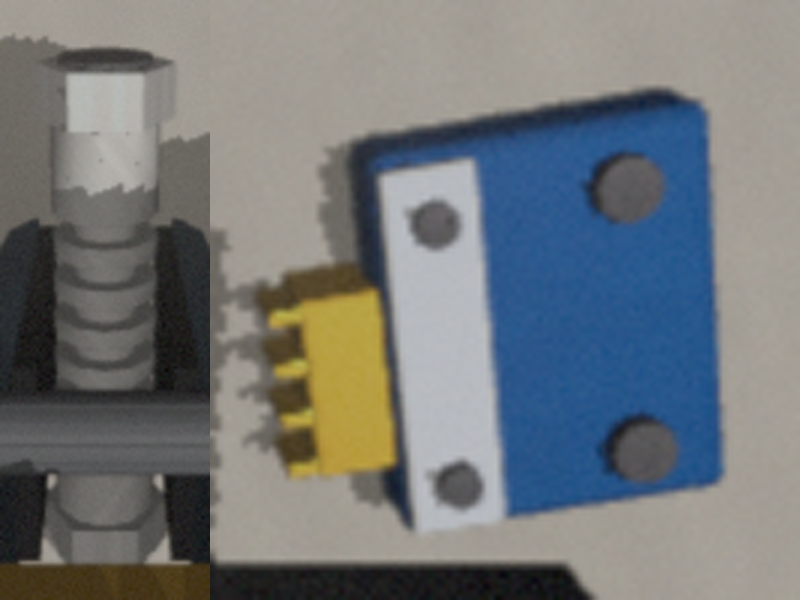

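```bash
python3 - <<'E'
from h import *
import pickle
f=pickle.load(open('w3.pkl','rb'))
def w(x,y,z): return onz(f,[[360+(x-210)/(590/110)-.4,150+y/(600/110)-.4]],z)[0][:2]
def ang(a,b,z): d=w(*b,z)-w(*a,z); return np.degrees(np.arctan2(d[1],d[0])).round(2),np.linalg.norm(d).round(1)
print('white right',ang((505,515),(475,160),20)); print('white left',ang((418,530),(378,175),20)); print('blue right',ang((720,480),(705,110),20)); print('top',ang((378,172),(475,158),20),ang((378,172),(700,110),20)); print('bottom',ang((418,530),(718,485),20)); print('bar',ang((395,467),(378,290),17),ang((305,475),(395,467),17), ang((300,300),(378,290),17))
T=np.array([w(*p,17) for p in [(291,470),(284,416),(280,369),(272,320)]]); print(T.round(1)); print(ang((291,470),(272,320),17), np.linalg.norm(np.diff(T,axis=0),axis=1).round(1), T.mean(0))
E
```

```text
white right (np.float64(78.49), np.float64(54.1))
white left (np.float64(79.12), np.float64(54.5))
blue right (np.float64(78.26), np.float64(55.5))
top (np.float64(-12.86), np.float64(13.6)) (np.float64(-10.1), np.float64(45.2))
bottom (np.float64(-11.96), np.float64(44.7))
bar (np.float64(78.09), np.float64(27.7)) (np.float64(-15.79), np.float64(13.5)) (np.float64(-13.64), np.float64(11.4))
[[623.3 -88.5]
 [625.  -80. ]
 [626.7 -72.9]
 [627.9 -65.3]]
(np.float64(78.71), np.float64(23.6)) [8.7 7.4 7.6] [625.73887829 -76.67353603]
```

servo_tool(steps=[[255, [0, 0, 0], [0, 0, -0.085]], [255, [0, 0, 0], [0, 0, -0.085]], [255, [-11.5, 9, 0], [0, 0, 0]], [255, [0, 0, 22], [0, 0, 0]], [255, [0, 0, 22], [0, 0, 0]], [255, [0, 0, 20], [0, 0, 0]], [255, [0, 0, 7], [0, 0, 0]], [255, [0, 0, 3], [0, 0, 0]], [255, [0, 0, 0], [0, 0, 0]], [160, [0, 0, 0], [0, 0, 0]]])

```text
time_s: 9.65
ee_pos: [592.1, -69.3, 27.0]
ee_rot: [179.9, -0.0, 78.5]
force: [-0.6, -0.4, 0.4]
gripper_width: 24.9
gripper_force: 0.0
```

servo_tool(steps=[[150, [0, 0, 0], [0, 0, 0]], [150, [0, 0, 0], [0, 0, 0]], [150, [0, 0, -15], [0, 0, 0]], [150, [0, 0, -20], [0, 0, 0]], [150, [0, 0, -20], [0, 0, 0]], [150, [0, 0, -20], [0, 0, 0]], [150, [0, 0, 0], [0, 0, 0]], [150, [0, 0, 0], [0, 0, 0]], [150, [0, 0, 0], [0, 0, 0]], [150, [0, 0, 0], [0, 0, 0]]])

```text
time_s: 10.65
ee_pos: [590.4, -68.9, 99.7]
ee_rot: [-179.9, 0.0, 78.5]
force: [-0.4, -0.0, 0.5]
gripper_width: 37.8
gripper_force: 0.0
```

```bash
python3 v.py w4 gauge_fine stud_fine; cat > rc.py <<'E'
from h import *
import pickle,sys
# rectify at plane z in frame (origin, yaw of gauge): x' = gauge x (right), up = gauge y ; 6 px/mm
def rectify(f,org,yaw,z,xr,yr,s=6):
    ex=np.array([np.cos(np.radians(yaw)),np.sin(np.radians(yaw))]); ey=np.array([-ex[1],ex[0]])
    a=np.arange(*xr,1/s); b=np.arange(yr[1],yr[0],-1/s); A,B=np.meshgrid(a,b)
    xy=np.array(org)+A[...,None]*ex+B[...,None]*ey
    uv=pix(f,np.c_[xy.reshape(-1,2),np.full(A.size,z)]).reshape(A.shape+(2,)).astype(np.float32)
    im=cv2.remap(f['color'],uv[...,0],uv[...,1],cv2.INTER_CUBIC)[:,:,::-1].copy()
    for k in range(int(np.ceil(yr[0]/10))*10,int(yr[1])+1,10):
        r=int((yr[1]-k)*s); im[min(r,len(im)-1),::6]=(0,0,255) if k else (0,255,0)
    for k in range(int(np.ceil(xr[0]/10))*10,int(xr[1])+1,10):
        im[::6,min(int((k-xr[0])*s),im.shape[1]-1)]=(0,0,255)
    return im
if __name__=='__main__':
    f=pickle.load(open(sys.argv[1]+'.pkl','rb')); v=[float(x) for x in sys.argv[2:6]]
    im=rectify(f,v[:2],v[2],v[3],(-70,10),(-60,60),5); cv2.imwrite('pics/'+sys.argv[1]+'r.png',im)
E
python3 rc.py w4 625.7 -76.7 -11.5 17
```

```text
[590.4 -68.9  99.7] [-179.9    0.    78.5] [-0.4 -0.   0.5]
gauge_fine 0.71 [413.5, 207.6]
stud_fine 0.64 [318.4, 210.6]
```

View pics/w4r.png

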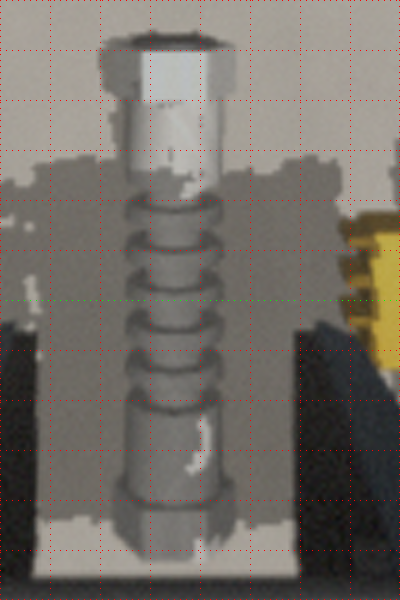

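servo_tool(steps=[[255, [0, -18, 0], [0, 0, 0]], [255, [0, -18, 0], [0, 0, 0]], [255, [0, 0, 0], [0, 0, 0]], [255, [0, 0, 0], [0, 0, 0]], [255, [0, 0, 0], [0, 0, 0]], [255, [0, 0, 0], [0, 0, 0]], [255, [0, 0, 0], [0, 0, 0]], [255, [0, 0, 0], [0, 0, 0]], [255, [0, 0, 0], [0, 0, 0]], [255, [0, 0, 0], [0, 0, 0]]])

```text
time_s: 11.8
ee_pos: [555.9, -61.9, 100.9]
ee_rot: [180.0, 0.0, 78.5]
force: [0.0, -0.5, -0.2]
gripper_width: 0.6
gripper_force: 0.0
```

```bash
python3 v.py w5 gauge_fine stud_fine; python3 - <<'E'
from rc import *
f=pickle.load(open('w5.pkl','rb'))
im=rectify(f,(625.7,-76.7),-11.5,17,(-60,20),(-60,60),5); im2=rectify(f,(625.7,-76.7),-11.5,21,(-60,20),(-60,60),5)
cv2.imwrite('pics/w5r.png',np.hstack([im,im2]))
def prof(im,x0,x1,ch): 
    p=im[:,int((x0+60)*5):int((x1+60)*5)].astype(float); return ch(p).mean(1)
yl=lambda p:(p[...,1]+p[...,2])/2-p[...,0]
np.set_printoptions(linewidth=200)
t=prof(im,0.7,3.2,yl); print('teeth z17 y=22..-22 by .4'); print([int(v) for v in t[int(38*5):int(82*5):2]])
E
```

```text
[555.9 -61.9 100.9] [180.    0.   78.5] [ 0.  -0.5 -0.2]
gauge_fine 0.85 [452.7, 208.1]
stud_fine 0.57 [362.0, 195.8]
teeth z17 y=22..-22 by .4
[11, 11, 11, 11, 11, 29, 11, 10, 10, 10, 13, 17, 24, 30, 33, 33, 33, 32, 32, 31, 36, 40, 58, 80, 98, 101, 104, 108, 98, 81, 67, 38, 26, 23, 25, 24, 25, 26, 28, 32, 37, 41, 48, 70, 92, 106, 105, 98, 85, 65, 50, 33, 27, 23, 23, 41, 27, 30, 31, 34, 37, 47, 65, 82, 96, 101, 108, 108, 94, 73, 49, 36, 25, 24, 25, 27, 30, 30, 31, 31, 49, 42, 52, 73, 92, 105, 107, 90, 61, 32, 19, 14, 10, 10, 10, 11, 11, 11, 11, 10, 10, 10, 10, 10, 10, 28, 10, 10, 10, 10]
```

View pics/w5r.png

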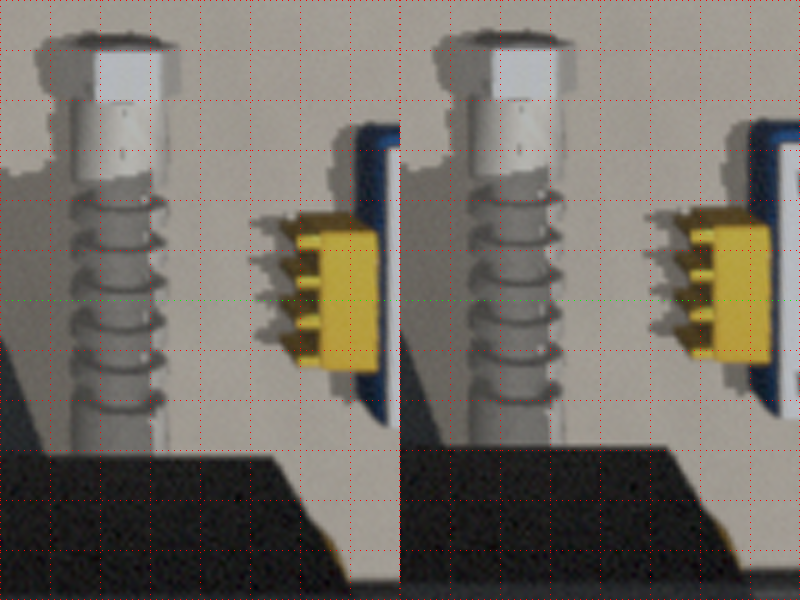

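servo_tool(steps=[[255, [0, 0, 25], [0, 0, 0]], [255, [0, 0, 25], [0, 0, 0]], [255, [0, 0, 18], [0, 0, 0]], [255, [0, 0, 6], [0, 0, 0]], [255, [0, 5.5, 0], [0, 0, 0]], [255, [0, 5.5, 0], [0, 0, 0]], [255, [0, 5.5, 0], [0, 0, 0]], [255, [0, 5.5, 0], [0, 0, 0]], [255, [0, 5.5, 0], [0, 0, 0]], [255, [0, 5.5, 0], [0, 0, 0]]])

```text
time_s: 12.95
ee_pos: [588.6, -68.5, 27.2]
ee_rot: [180.0, 0.0, 78.5]
force: [-0.6, 0.1, 0.8]
gripper_width: 0.6
gripper_force: 0.6
```

servo_tool(steps=[[255, [0, 1, 0], [0, 0, 0]], [255, [0, 1, 0], [0, 0, 0]], [255, [0, 1, 0], [0, 0, 0]], [255, [0, 1, 0], [0, 0, 0]], [255, [0, 0.5, 0], [0, 0, 0]], [255, [0, 0.5, 0], [0, 0, 0]], [255, [0, 0, 0], [0, 0, 0]], [255, [0, 0, 0], [0, 0, 0]], [255, [0, 0, 0], [0, 0, 0]], [255, [0, 0, 0], [0, 0, 0]]])

```text
time_s: 13.95
ee_pos: [593.2, -69.5, 26.9]
ee_rot: [180.0, 0.0, 78.5]
force: [-0.6, 0.6, -0.4]
gripper_width: 0.6
gripper_force: 0.1
```

servo_tool(steps=[[255, [0, 0.5, 0], [0, 0, 0]], [255, [0, 0.5, 0], [0, 0, 0]], [255, [0, 0.5, 0], [0, 0, 0]], [255, [0, 0.5, 0], [0, 0, 0]], [255, [0, 0, 0], [0, 0, 0]], [255, [0, 0, 0], [0, 0, 0]], [255, [0, 0, 0], [0, 0, 0]], [255, [0, 0, 0], [0, 0, 0]], [255, [0, 0, 0], [0, 0, 0]], [255, [0, 0, 0], [0, 0, 0]]])

```text
time_s: 14.95
ee_pos: [595.1, -69.8, 27.0]
ee_rot: [180.0, 0.0, 78.5]
force: [-0.4, -0.1, 0.0]
gripper_width: 0.2
gripper_force: 0.1
```

servo_tool(steps=[[255, [0, 0.5, 0], [0, 0, 0]], [255, [0, 0.5, 0], [0, 0, 0]], [255, [0, 0.5, 0], [0, 0, 0]], [255, [0, 0.5, 0], [0, 0, 0]], [255, [0, 0, 0], [0, 0, 0]], [255, [0, 0, 0], [0, 0, 0]], [255, [0, 0, 0], [0, 0, 0]], [255, [0, 0, 0], [0, 0, 0]], [255, [0, 0, 0], [0, 0, 0]], [255, [0, 0, 0], [0, 0, 0]]])

```text
time_s: 15.95
ee_pos: [597.1, -70.2, 26.9]
ee_rot: [180.0, 0.0, 78.5]
force: [0.2, 0.7, -1.0]
gripper_width: 0.3
gripper_force: 0.1
```

```bash
python3 v.py w6 gauge_fine stud_fine; python3 - <<'E'
from rc import *
f=pickle.load(open('w6.pkl','rb'))
im=rectify(f,(625.7,-76.7),-11.5,21,(-40,40),(-10,70),5)
cv2.imwrite('pics/w6r.png',im)
from st import stud
o=np.load('stud_fine.npy'); q=onz(f,np.c_[np.nonzero(o)[::-1]],14)[:,:2].astype(np.float32); print(cv2.minAreaRect(q),o.sum())
E
```

```text
[597.1 -70.2  26.9] [180.    0.   78.5] [ 0.2  0.7 -1. ]
gauge_fine 0.74 [440.1, 234.3]
stud_fine 0.66 [351.6, 206.0]
((620.7059936523438, -46.55774688720703), (50.1756591796875, 24.699764251708984), 79.17826080322266) 3151
```

servo_tool(steps=[[255, [0, 0.5, 0], [0, 0, 0]], [255, [0, 0.5, 0], [0, 0, 0]], [255, [0, 0.5, 0], [0, 0, 0]], [255, [0, 0.5, 0], [0, 0, 0]], [255, [0, 0, 0], [0, 0, 0]], [255, [0, 0, 0], [0, 0, 0]], [255, [0, 0, 0], [0, 0, 0]], [255, [0, 0, 0], [0, 0, 0]], [255, [0, 0, 0], [0, 0, 0]], [255, [0, 0, 0], [0, 0, 0]]])

```text
time_s: 17.1
ee_pos: [599.0, -70.6, 26.9]
ee_rot: [180.0, 0.0, 78.5]
force: [-1.6, 0.1, 0.9]
gripper_width: 0.6
gripper_force: 0.4
```

servo_tool(steps=[[255, [0, 0.5, 0], [0, 0, 0]], [255, [0, 0.5, 0], [0, 0, 0]], [255, [0, 0.5, 0], [0, 0, 0]], [255, [0, 0, 0], [0, 0, 0]], [255, [0, 0, 0], [0, 0, 0]], [255, [0, 0, 0], [0, 0, 0]], [255, [0, 0, 0], [0, 0, 0]], [255, [0, 0, 0], [0, 0, 0]], [255, [0, 0, 0], [0, 0, 0]], [255, [0, 0, 0], [0, 0, 0]]])

```text
time_s: 18.1
ee_pos: [600.5, -70.9, 27.0]
ee_rot: [180.0, 0.0, 78.5]
force: [0.1, -0.2, 0.2]
gripper_width: 0.4
gripper_force: 0.2
```

servo_tool(steps=[[255, [0, 0.5, 0], [0, 0, 0]], [255, [0, 0.5, 0], [0, 0, 0]], [255, [0, 0.5, 0], [0, 0, 0]], [255, [0, 0, 0], [0, 0, 0]], [255, [0, 0, 0], [0, 0, 0]], [255, [0, 0, 0], [0, 0, 0]], [255, [0, 0, 0], [0, 0, 0]], [255, [0, 0, 0], [0, 0, 0]], [255, [0, 0, 0], [0, 0, 0]], [255, [0, 0, 0], [0, 0, 0]]])

```text
time_s: 19.1
ee_pos: [601.3, -71.1, 26.9]
ee_rot: [-179.9, 0.0, 78.5]
force: [-5.2, 1.0, 3.6]
gripper_width: 0.5
gripper_force: 2.7
```

```bash
python3 v.py w7 gauge_fine stud_fine; python3 - <<'E'
from rc import *
f=pickle.load(open('w7.pkl','rb'))
im=rectify(f,(625.7,-76.7),-11.5,21,(-40,40),(-20,60),7)
cv2.imwrite('pics/w7r.png',im)
o=np.load('stud_fine.npy'); q=onz(f,np.c_[np.nonzero(o)[::-1]],14)[:,:2].astype(np.float32); print(cv2.minAreaRect(q),o.sum())
E
```

```text
[601.3 -71.1  26.9] [-179.9    0.    78.5] [-5.2  1.   3.6]
gauge_fine 0.67 [432.7, 233.6]
stud_fine 0.56 [351.1, 203.7]
((624.8938598632812, -47.60086441040039), (49.62892150878906, 24.6590518951416), 79.17535400390625) 3058
```

```bash
cat > asc.py <<'E'
from rc import *
def asc(f,org,yaw,z,xr,yr,st=1.0):
    n=int(round((yr[1]-yr[0])/st)); m=int(round((xr[1]-xr[0])/st))
    ex=np.array([np.cos(np.radians(yaw)),np.sin(np.radians(yaw))]); ey=np.array([-ex[1],ex[0]])
    for j in range(n):
        y=yr[1]-(j+.5)*st; r=''
        xs=xr[0]+(np.arange(m)+.5)*st
        uv=pix(f,np.c_[np.array(org)+xs[:,None]*ex+y*ey,np.full(m,z)]).astype(np.float32)
        c=cv2.remap(f['color'],uv[None,:,0],uv[None,:,1],cv2.INTER_LINEAR)
        h=cv2.cvtColor(c,cv2.COLOR_RGB2HSV)[0].astype(int)
        for H,S,V in h:
            r+= ('Y' if V>120 else 'y') if 12<H<38 and S>110 else 'B' if 95<H<130 and S>90 else '#' if V<45 else str(min(9,V//26)) 
        print('%6.1f '%y,r)
E
python3 - <<'E'
from asc import *
f=pickle.load(open('w7.pkl','rb'))
asc(f,(625.7,-76.7),-11.5,17,(-24,20),(-16,52),1)
E
```

```text
51.5  54444333322222222222222223345666666666666666
  50.5  64444444332322233333333223345666666666666666
  49.5  64444444444344444444444444555666666666666666
  48.5  65444444444567777777777765555666666666666666
  47.5  65444444444577777777777765555666666666666666
  46.5  65444444444577777777777765555666666666666666
  45.5  66444444444577777777777765555666666666666666
  44.5  66444444444577777777777765555666666666666666
  43.5  66444444444577777777777765555666666666666666
  42.5  66554444443577777777777765555666666666666666
  41.5  66665444443577777777777765555666666666666666
  40.5  66654443343467777777777765556666666666666666
  39.5  66644443344566666666777765566666666666666666
  38.5  66644443344556655566676665566666666666666666
  37.5  66644443344555666666666665566666666666655666
  36.5  66654443344555666776666665566666666654322333
  35.5  6665444334455566667666666556666665444222BBBB
  34.5  66654443344556666677666665566666654432BBBBBB
  33.5  666644433445566666677666655655544444221BBBBB
  32.5  666644433444556666667666654444444444211BBBBB
  31.5  6654444334455666666676666544444444
[... 1801 characters left out ...]
###########
  -3.5  #######################################B####
  -4.5  ############################################
  -5.5  ###1y#######################################
  -6.5  ###yyy######################################
  -7.5  ###yyy######################################
  -8.5  ###yyy######################################
  -9.5  ###yyy######################################
 -10.5  ###yyy######################################
 -11.5  ###yyy######################################
 -12.5  ###yyy######################################
 -13.5  ###1yy#############################B########
 -14.5  ###1yy######################################
 -15.5  21#1yy1#1##1#1###1###11#1####1#11#####1#####
```

servo_tool(steps=[[255, [0, -3, 0], [0, 0, 0]], [255, [0, -6, 0], [0, 0, 0]], [255, [0, 0, -25], [0, 0, 0]], [255, [0, 0, -25], [0, 0, 0]], [100, [0, 0, -25], [0, 0, 0]], [0, [-2, -35, 0], [0, 0, 0]], [0, [-2, -35, 0], [0, 0, 0]], [0, [-2, -36, 0], [0, 0, 0]], [0, [-1, -36, 0], [0, 0, -0.08]], [0, [0, 0, 0], [0, 0, -0.08]]])

```text
time_s: 20.25
ee_pos: [447.5, -47.3, 101.6]
ee_rot: [-179.8, -0.0, 87.9]
force: [1.0, -0.8, -0.5]
gripper_width: 45.5
gripper_force: 0.0
```

```bash
sleep 0; python3 v.py w8 stud_coarse; python3 - <<'E'
from st import *
from fit import grooves
import pickle
f=pickle.load(open('w8.pkl','rb'))
o=np.load('stud_coarse.npy'); q=onz(f,np.c_[np.nonzero(o)[::-1]],13)[:,:2].astype(np.float32); c,wh,a=cv2.minAreaRect(q); print(c,wh,a)
yaw=(a if wh[0]>wh[1] else a+90)%180
x,g=grooves(f,c,yaw,20,4,12,6); print('\n',[int(v) for v in g[::4]])
E
```

```text
[447.5 -47.3 101.6] [-179.8   -0.    87.9] [ 1.  -0.8 -0.5]Traceback (most recent call last):
  File "<stdin>", line 5, in <module>
    fid = stack.enter_context(open(os.fspath(file), "rb"))
                              ~~~~^^^^^^^^^^^^^^^^^^^^^^^
FileNotFoundError: [Errno 2] No such file or directory: 'stud_coarse.npy'
```

```bash
cat > s2.py <<'E'
from h import *
from fit import grooves
import pickle,sys
f=grab('wrist'); print(f['s']['ee_pos'].round(1),f['s']['ee_rot'].round(1),f['s']['gripper_width'])
pickle.dump(f,open('w8.pkl','wb'))
for t in ['stud_coarse','stud_fine']:
  for o in outline_of(f,t):
    q=onz(f,np.c_[np.nonzero(o['pixels'])[::-1]],13)[:,:2].astype(np.float32); c,wh,a=cv2.minAreaRect(q); yaw=(a if wh[0]>wh[1] else a+90)%180
    print(t,o['confidence'],o['at'],np.round(c,1),np.round(wh,1),round(yaw,1))
    if max(wh)>85:
        x,g=grooves(f,c,yaw,20,4,12,6); print([int(v) for v in g[::4]])
E
python3 s2.py
```

```text
[452.5 -48.1 102.5] [179.8   0.   87.7] 53.73778438252908
stud_coarse 0.82 [315.0, 208.1] [453.5 -45.2] [107.1  25.4] 88.6
[50, 79, 143, 167, 168, 168, 167, 168, 168, 170, 176, 147, 125, 124, 124, 124, 125, 124, 123, 123, 108, 97, 114, 120, 120, 121, 121, 121, 119, 119, 120, 120, 119, 120, 120, 119, 119, 119, 119, 116, 99, 87, 112, 122, 122, 121, 117, 120, 122, 122, 123, 122, 99, 92, 120, 122, 122, 122, 120, 122, 121, 123, 124, 121, 106, 98, 120, 124, 123, 123, 121, 121, 123, 124, 125, 124, 103, 105, 124, 123, 124, 124, 122, 120, 121, 121, 122, 122, 122, 128, 165, 186, 186, 185, 185, 185, 185, 184, 179, 178, 182, 188, 193, 193, 194, 194, 193, 194, 193, 193, 193, 130, 96, 67, 101, 147, 171, 169, 169, 169]
stud_fine 0.87 [522.4, 222.3] [618.9 -67.4] [89.2 29.1] 77.4
[53, 52, 51, 52, 52, 51, 49, 44, 44, 43, 41, 43, 39, 28, 20, 18, 16, 16, 16, 20, 46, 88, 140, 171, 176, 176, 175, 175, 175, 175, 163, 113, 135, 173, 176, 178, 180, 180, 162, 111, 149, 173, 174, 178, 181, 181, 165, 112, 154, 174, 172, 177, 182, 183, 166, 117, 154, 168, 171, 176, 178, 179, 166, 120, 158, 167, 170, 178, 184, 184, 165, 123, 163, 181, 183, 179, 181, 182, 182, 183, 184, 184, 180, 180, 185, 186, 186, 186, 186, 186, 187, 184, 165, 188, 191, 191, 191, 192, 191, 191, 192, 191, 174, 100, 80, 151, 168, 168, 168, 168, 168, 168, 168, 168, 169, 169, 170, 170, 170, 169]
```

servo_tool(steps=[[60, [2.5, 1, 15], [0, 0, -0.015]], [60, [0, 0, 22], [0, 0, 0]], [60, [0, 0, 22], [0, 0, 0]], [60, [0, 0, 18], [0, 0, 0]], [255, [0, 0, 0], [0, 0, 0]], [255, [0, 0, 0], [0, 0, 0]], [255, [0, 0, 0], [0, 0, 0]], [255, [0, 0, 0], [0, 0, 0]], [255, [0, 0, 0], [0, 0, 0]], [255, [0, 0, 0], [0, 0, 0]]], squeeze=20)

```text
time_s: 21.5
ee_pos: [453.8, -45.7, 25.2]
ee_rot: [180.0, 0.0, 88.6]
force: [0.3, -0.9, 0.5]
gripper_width: 24.6
gripper_force: 0.0
```

servo_tool(steps=[[255, [0, 0, 0], [0, 0, 0]], [255, [0, 0, 0], [0, 0, 0]], [255, [0, 0, 0], [0, 0, 0]], [255, [0, 0, -15], [0, 0, 0]], [255, [0, 0, -20], [0, 0, 0]], [255, [0, 0, -20], [0, 0, 0]], [255, [0, 0, -20], [0, 0, 0]], [255, [-38, 22, 0], [0, 0, 0]], [255, [-38, 22, 0], [0, 0, 0]], [255, [-38, 22, 0], [0, 0, 0]]])

```text
time_s: 22.5
ee_pos: [517.2, -162.3, 100.1]
ee_rot: [180.0, 0.0, 88.6]
force: [0.8, 0.8, -0.8]
gripper_width: 19.4
gripper_force: 20.0
```

servo_tool(steps=[[255, [-38, 22, 0], [0, 0, 0]], [255, [-38, 22, 0], [0, 0, 0]], [255, [-38, 22, 0], [0, 0, 0]], [255, [0, 0, 0], [0, 0, 0]], [255, [0, 0, 0], [0, 0, 0]], [255, [0, 0, 0], [0, 0, 0]], [255, [0, 0, 0], [0, 0, 0]], [255, [0, 0, 0], [0, 0, 0]], [255, [0, 0, 0], [0, 0, 0]], [255, [0, 0, 0], [0, 0, 0]]])

```text
time_s: 23.5
ee_pos: [579.8, -276.4, 100.2]
ee_rot: [180.0, 0.0, 88.6]
force: [0.4, -0.3, -0.7]
gripper_width: 19.3
gripper_force: 20.0
```

```bash
python3 v.py w9 gauge_coarse stud_coarse; cat > bar.py <<'E'
from h import *
import pickle,sys
f=pickle.load(open(sys.argv[1]+'.pkl','rb')); m=cv2.dilate(np.load('gauge_coarse.npy').astype(np.uint8),np.ones((9,9)))>0
h=cv2.cvtColor(f['color'],cv2.COLOR_RGB2HSV).astype(int); H,S,V=h[...,0],h[...,1],h[...,2]
yel=m&(H>12)&(H<38)&(S>110)&(V>120); white=m&(S<45)&(V>150); blue=m&(H>95)&(H<130)&(S>110)&(V>70)
k=np.ones((3,3),np.uint8); bar=cv2.morphologyEx(yel.astype(np.uint8),cv2.MORPH_OPEN,np.ones((7,7)))
for n,mm,z in(('white',white,20),('bar',bar,17),('blue',blue,20)):
    q=onz(f,np.c_[np.nonzero(mm)[::-1]],z)[:,:2].astype(np.float32)
    if len(q)>5: print(n,len(q),cv2.minAreaRect(q))
E
python3 bar.py w9; python3 - <<'E'
from asc import *
f=pickle.load(open('w9.pkl','rb'))
asc(f,(640,-284),0,17,(-6,36),(-34,34),1)
E
```

```text
[ 579.8 -276.4  100.2] [180.    0.   88.6] [ 0.4 -0.3 -0.7]
gauge_coarse 0.92 [445.0, 210.2]
stud_coarse 0.81 [313.4, 233.3]
stud_coarse 0.63 [53.6, 90.2]
white 1770 ((678.71044921875, -274.53790283203125), (57.22644805908203, 67.71024322509766), 2.5531270503997803)
blue 2623 ((680.2236938476562, -275.2242431640625), (46.86777877807617, 57.883880615234375), 2.1569695472717285)
  33.5  666666666666665444322BBBBBBBBBB554445BBBBB
  32.5  666666666666665444322BBB56666666666677BBBB
  31.5  666666666666665444221BB3577777777777776BBB
  30.5  666666666666665444321BB3577777777777776BBB
  29.5  6666666666666654443212B3577777777777776BBB
  28.5  6666666666666654443211B3577777766777776BBB
  27.5  666666666666665444321BB3477665444567776BBB
  26.5  6666666666666654443212BB477643334456776BBB
  25.5  6666666666666644443212BB477642344445776BBB
  24.5  6666666666666644443212BB467543333334776BBB
  23.5  666666666666664444321BBB467543333334676BBB
  22.5  666666666666664444321BBB467654333345776BBB
  21.5  6666666666666644443211BB467776544457776BBB
  20.5  6655444444444433333211BB467777766677776BBB
  19.5
[... 2047 characters left out ...]
666666666666666666423577777776777775B
 -21.5  66666666666666666666666543577777777777775B
 -22.5  666666666666666666666666545677777777766665
 -23.5  666666666666666666666666666666666666666666
 -24.5  555566666666666666666666666666666666666666
 -25.5  233333333333333344444444444444455555666666
 -26.5  ####################1111112222222223466666
 -27.5  ####################################256666
 -28.5  #####################################35666
 -29.5  #####################################14666
 -30.5  ######################################2466
 -31.5  #######################################246
 -32.5  ########################################25
 -33.5  #########################################3
```

```bash
python3 - <<'E'
from fit import *
f=pickle.load(open('w9.pkl','rb')); s=f['s']
a,g=grooves(f,s['ee_pos'],s['ee_rot'][2],96,4,12,6); print([(float(x),int(v)) for x,v in zip(a[::2],g[::2]) if (-12<x<54)])
E
```

```text
[(-11.5, 46), (-11.0, 43), (-10.5, 40), (-10.0, 48), (-9.5, 79), (-9.0, 107), (-8.5, 116), (-8.0, 115), (-7.5, 115), (-7.0, 96), (-6.5, 76), (-6.0, 71), (-5.5, 77), (-5.0, 91), (-4.5, 107), (-4.0, 115), (-3.5, 115), (-3.0, 116), (-2.5, 115), (-2.0, 115), (-1.5, 115), (-1.0, 113), (-0.5, 112), (0.0, 114), (0.5, 114), (1.0, 115), (1.5, 116), (2.0, 116), (2.5, 116), (3.0, 117), (3.5, 117), (4.0, 117), (4.5, 111), (5.0, 94), (5.5, 75), (6.0, 77), (6.5, 86), (7.0, 104), (7.5, 115), (8.0, 116), (8.5, 116), (9.0, 116), (9.5, 116), (10.0, 116), (10.5, 115), (11.0, 114), (11.5, 114), (12.0, 115), (12.5, 115), (13.0, 116), (13.5, 117), (14.0, 117), (14.5, 117), (15.0, 117), (15.5, 117), (16.0, 117), (16.5, 112), (17.0, 87), (17.5, 76), (18.0, 82), (18.5, 102), (19.0, 116), (19.5, 117), (20.0, 116), (20.5, 117), (21.0, 117), (21.5, 117), (22.0, 116), (22.5, 115), (23.0, 113), (23.5, 112), (24.0, 114), (24.5, 114), (25.0, 114), (25.5, 114), (26.0, 115), (26.5, 115), (27.0, 114), (27.5, 115), (28.0, 116), (28.5, 116), (29.0, 116), (29.5, 116), (30.0, 117), (30.5, 117), (31.0, 117), (31.5, 117), (32.0, 117), (32.5, 117), (33.0, 118), (33.5, 118), (34.0, 118), (34.5, 119), (35.0, 118), (35.5, 119), (36.0, 119), (36.5, 122), (37.0, 136), (37.5, 171), (38.0, 176), (38.5, 177), (39.0, 175), (39.5, 174), (40.0, 174), (40.5, 174), (41.0, 159), (41.5, 168), (42.0, 187), (42.5, 187), (43.0, 187), (43.5, 187), (44.0, 187), (44.5, 187), (45.0, 187), (45.5, 187), (46.0, 187), (46.5, 187), (47.0, 187), (47.5, 187), (48.0, 187), (48.5, 187), (49.0, 188), (49.5, 188), (50.0, 188), (50.5, 188), (51.0, 183), (51.5, 126), (52.0, 82), (52.5, 73), (53.0, 75), (53.5, 63)]
```

servo_tool(steps=[[255, [0, 0, 0], [0, 0, -0.063]], [255, [-10, 12, 0], [0, 0, 0]], [255, [0, 10.7, 15], [0, 0, 0]], [255, [0, 0, 22], [0, 0, 0]], [255, [0, 0, 22], [0, 0, 0]], [255, [0, 0, 12], [0, 0, 0]], [255, [0, 0, 3.5], [0, 0, 0]], [255, [0, 0, 0], [0, 0, 0]], [160, [0, 0, 0], [0, 0, 0]], [150, [0, 0, 0], [0, 0, 0]]])

```text
time_s: 24.65
ee_pos: [603.3, -286.1, 25.7]
ee_rot: [180.0, 0.0, 92.2]
force: [-0.6, -0.0, -0.2]
gripper_width: 32.4
gripper_force: 0.0
```

servo_tool(steps=[[150, [0, 0, 0], [0, 0, 0]], [150, [0, 0, -15], [0, 0, 0]], [150, [0, 0, -30], [0, 0, 0]], [150, [0, 0, -30], [0, 0, 0]], [255, [0, -18, 0], [0, 0, 0]], [255, [0, -18, 0], [0, 0, 0]], [255, [0, 0, 0], [0, 0, 0]], [255, [0, 0, 0], [0, 0, 0]], [255, [0, 0, 0], [0, 0, 0]], [255, [0, 0, 0], [0, 0, 0]]])

```text
time_s: 25.65
ee_pos: [567.8, -287.4, 100.5]
ee_rot: [180.0, 0.0, 92.2]
force: [-0.1, -0.4, -0.3]
gripper_width: 0.2
gripper_force: 0.0
```

```bash
python3 v.py w10 gauge_coarse stud_coarse; python3 - <<'E'
from asc import *
f=pickle.load(open('w10.pkl','rb'))
asc(f,(640.8,-283),2.2,17,(-52,10),(-20,54),1)
E
```

```text
[ 567.8 -287.4  100.5] [180.    0.   92.2] [-0.1 -0.4 -0.3]
gauge_coarse 0.77 [460.6, 205.4]
stud_coarse 0.62 [357.2, 198.4]
stud_coarse 0.56 [69.7, 51.4]
  53.5  44444455555555556666666666666666666666666666666666666666666666
  52.5  44443332222222233344566666666666666666666666666666666666666666
  51.5  44332222222222222223355566666666666666666666666666666666666666
  50.5  44433333333333433333334456666666666666666666666666666666666666
  49.5  44444444555555555555555556666666666666666666666666666666666666
  48.5  44444445677777777777655556666666666666666666666666666666666666
  47.5  44444445777777777777655556666666666666666666666666666666666666
  46.5  44444445777777777777655556666666666666666666666666666666666666
  45.5  44444445777777777777655556666666666666666666666666666666666666
  44.5  44444445777777777777755556666666666666666666666666666666666666
  43.5  44444445777777777777655556666666666666666666666666666666666666
  42.5  44444445777777777777655556666666666666666666666666666666666666
  41.5  44444445777777777777655556666666666666666666666666666666666666
  40.5  44434445777777
[... 3608 characters left out ...]
43333333444444444466666666666666666666666666666653yyYYYYYYYYY
 -11.5  4433333444444444444665666666666666666666666666666643yYYYYYYYYY
 -12.5  4433333444444444444665666666666666666666666666666654yYYYYYYYYY
 -13.5  44333333444444444445656666666666666666666666666666655YYYYYYYYY
 -14.5  4444433344444444444666666666666666666666666666666666666666YYYY
 -15.5  44433333344444444555666666666666666666666666666666666666666544
 -16.5  44433223344444444544566666666666666666666666666666666666666444
 -17.5  44432223344444444543356666666666666666666666666666666666666444
 -18.5  44332223344444444543345666666666666666666666666666666666666444
 -19.5  44322222334444444432335666666666666666666666666666666666666555
```

servo_tool(steps=[[255, [1.5, 0, 25], [0, 0, 0]], [255, [0, 0, 25], [0, 0, 0]], [255, [0, 0, 18], [0, 0, 0]], [255, [0, 6, 5.5], [0, 0, 0]], [255, [0, 6, 0], [0, 0, 0]], [255, [0, 6, 0], [0, 0, 0]], [255, [0, 6, 0], [0, 0, 0]], [255, [0, 6, 0], [0, 0, 0]], [255, [0, 6, 0], [0, 0, 0]], [255, [0, 6, 0], [0, 0, 0]]])

```text
time_s: 26.8
ee_pos: [609.5, -284.3, 27.3]
ee_rot: [180.0, 0.0, 92.2]
force: [-0.5, 0.5, 0.8]
gripper_width: 0.6
gripper_force: 0.4
```

servo_tool(steps=[[255, [0, 0.5, 0], [0, 0, 0]], [255, [0, 0.5, 0], [0, 0, 0]], [255, [0, 0.5, 0], [0, 0, 0]], [255, [0, 0.5, 0], [0, 0, 0]], [255, [0, 0.5, 0], [0, 0, 0]], [255, [0, 0, 0], [0, 0, 0]], [255, [0, 0, 0], [0, 0, 0]], [255, [0, 0, 0], [0, 0, 0]], [255, [0, 0, 0], [0, 0, 0]], [255, [0, 0, 0], [0, 0, 0]]])

```text
time_s: 27.8
ee_pos: [611.3, -284.2, 26.9]
ee_rot: [-180.0, 0.0, 92.2]
force: [-0.3, 0.1, 0.2]
gripper_width: 0.4
gripper_force: 0.3
```

servo_tool(steps=[[255, [0, 0.5, 0], [0, 0, 0]], [255, [0, 0.5, 0], [0, 0, 0]], [255, [0, 0.5, 0], [0, 0, 0]], [255, [0, 0.5, 0], [0, 0, 0]], [255, [0, 0, 0], [0, 0, 0]], [255, [0, 0, 0], [0, 0, 0]], [255, [0, 0, 0], [0, 0, 0]], [255, [0, 0, 0], [0, 0, 0]], [255, [0, 0, 0], [0, 0, 0]], [255, [0, 0, 0], [0, 0, 0]]])

```text
time_s: 28.8
ee_pos: [613.1, -284.1, 26.9]
ee_rot: [-180.0, -0.0, 92.2]
force: [-3.4, -1.3, 1.1]
gripper_width: 0.2
gripper_force: 1.7
```

servo_tool(steps=[[255, [0, 0.5, 0], [0, 0, 0]], [255, [0, 0.5, 0], [0, 0, 0]], [255, [0, 0, 0], [0, 0, 0]], [255, [0, 0, 0], [0, 0, 0]], [255, [0, 0, 0], [0, 0, 0]], [255, [0, 0, 0], [0, 0, 0]], [255, [0, 0, 0], [0, 0, 0]], [255, [0, 0, 0], [0, 0, 0]], [255, [0, 0, 0], [0, 0, 0]], [255, [0, 0, 0], [0, 0, 0]]])

```text
time_s: 29.8
ee_pos: [613.2, -284.1, 26.9]
ee_rot: [-179.9, -0.0, 92.2]
force: [-5.8, -0.8, 2.8]
gripper_width: 0.3
gripper_force: 3.1
```

```bash
python3 v.py w11 gauge_coarse stud_coarse; python3 - <<'E'
from asc import *
f=pickle.load(open('w11.pkl','rb'))
asc(f,(640.8,-283),2.2,17,(-24,14),(2,52),1)
E
```

```text
[ 613.2 -284.1   26.9] [-179.9   -0.    92.2] [-5.8 -0.8  2.8]
gauge_coarse 0.92 [441.5, 236.4]
gauge_coarse 0.7 [348.4, 203.4]
stud_coarse 0.85 [349.0, 202.8]
  51.5  44433322222222222222223334666666666666
  50.5  44444333322222233222223345666666666666
  49.5  44444444455555555555555555666666666666
  48.5  44444444477777777777776555666666666666
  47.5  44444444477777777777776555666666666666
  46.5  44444444477777777777776555666666666666
  45.5  44444444477777777777775555666666666666
  44.5  44444444477777777777776555666666666666
  43.5  54444444477777777777775555566666666666
  42.5  64444444477777777777776555666666666666
  41.5  64444444477777777777776556666666666666
  40.5  64443344477777777777776555555555555555
  39.5  64443344466777777777776554444444444444
  38.5  64443344556666777666666544444444444444
  37.5  64443344556666777666666544444444444444
  36.5  44443344556666677766666544444444444444
  35.5  44443344556666777776666544444444444443
  34.5  44443344555666777776666444444444444443
  33.5  44443344556666777776666444444444444443
  32.5  44443334556666777777666444444444444443

[... 709 characters left out ...]
.5  111112222334444444433222yyyyyyyyyyyyyy
  15.5  11#112333223333333333333yyyyyyyyyyyyyy
  14.5  1111#1344444333333434543yyyyyyyyyyyyyy
  13.5  111111245556666666666653yyyyyyYYYYYYYY
  12.5  111111245566666777776664yYYYYyYYYYYYYY
  11.5  1111#1245566666777776654yyYYYyYYYYYYYY
  10.5  #11#111355666667776666543yyyyyYYYYYYYY
   9.5  1111#1124566666677766544443yyyYYYYYYYY
   8.5  111#1#1#2456666666664344442yyyYYYYYYYY
   7.5  #11111112456666677653233332yyyYYYYYYYY
   6.5  #11111111356666677653222yyyyyyYYYYYYYY
   5.5  #11##1##1356666576643222yyyyyyYYYYYYYY
   4.5  1#11###11245666455432222yyyyyyyyyyyyyy
   3.5  ##########12222111###############y####
   2.5  #1####################################
```

servo_tool(steps=[[255, [0.7, 0, 0], [0, 0, 0]], [255, [0.7, 0, 0], [0, 0, 0]], [255, [0.7, 0, 0], [0, 0, 0]], [255, [0.7, 0, 0], [0, 0, 0]], [255, [0.7, 0, 0], [0, 0, 0]], [255, [0.7, 0, 0], [0, 0, 0]], [255, [0.7, 0, 0], [0, 0, 0]], [255, [0.7, 0, 0], [0, 0, 0]], [255, [0, 0, 0], [0, 0, 0]], [255, [0, 0, 0], [0, 0, 0]]])

```text
time_s: 30.95
ee_pos: [615.1, -278.4, 27.1]
ee_rot: [179.9, 0.0, 92.2]
force: [-0.4, 1.3, 0.8]
gripper_width: 0.3
gripper_force: 0.1
```

```bash
python3 v.py w12 gauge_coarse stud_coarse; python3 - <<'E'
from asc import *
f=pickle.load(open('w12.pkl','rb'))
asc(f,(640.8,-283),2.2,17,(-24,14),(6,58),2)
E
```

```text
[ 615.1 -278.4   27.1] [179.9   0.   92.2] [-0.4  1.3  0.8]
gauge_coarse 0.92 [436.0, 237.9]
stud_coarse 0.79 [349.6, 204.7]
  57.0  6443222222223566666
  55.0  6444433334333456666
  53.0  6444437777776556666
  51.0  6444437777776556666
  49.0  6544437777776556666
  47.0  6544437777776556666
  45.0  6544347777776444444
  43.0  6544345667666444444
  41.0  4443355667666444444
  39.0  4443456667766444444
  37.0  4443345666664444444
  35.0  4443334444443444444
  33.0  4443334444443444444
  31.0  4443344444443444444
  29.0  4443334444443444444
  27.0  3366344444443444443
  25.0  #113334444434444443
  23.0  #112224444433444444
  21.0  #111323666532333333
  19.0  #111355444564yyyyyy
  17.0  #111256667764yyyyyy
  15.0  #1#1156667665yyyyyy
  13.0  #11112566664YyyYYYY
  11.0  #11111567763YYyYYYY
   9.0  ######12222#1###11#
   7.0  #1#################
```

servo_tool(steps=[[255, [0, 0.5, 0], [0, 0, 0]], [255, [0, 0.5, 0], [0, 0, 0]], [255, [0, 0.5, 0], [0, 0, 0]], [255, [0, 0.5, 0], [0, 0, 0]], [255, [0, 0.5, 0], [0, 0, 0]], [255, [0, 0, 0], [0, 0, 0]], [255, [0, 0, 0], [0, 0, 0]], [255, [0, 0, 0], [0, 0, 0]], [255, [0, 0, 0], [0, 0, 0]], [255, [0, 0, 0], [0, 0, 0]]])

```text
time_s: 32.1
ee_pos: [616.7, -278.4, 27.0]
ee_rot: [180.0, 0.0, 92.2]
force: [-0.2, -0.2, 0.7]
gripper_width: 0.8
gripper_force: 0.2
```

```bash
python3 v.py w13 gauge_coarse stud_coarse; python3 - <<'E'
from asc import *
f=pickle.load(open('w13.pkl','rb'))
asc(f,(640.8,-283),2.2,17,(-24,14),(6,32),1)
E
```

```text
[ 616.7 -278.4   27. ] [180.    0.   92.2] [-0.2 -0.2  0.7]
gauge_coarse 0.57 [434.3, 237.4]
stud_coarse 0.79 [349.5, 207.3]
  31.5  44444444333334444444444443334444444443
  30.5  44444444333344444444444443334444444443
  29.5  44444444333344444444444443334444444443
  28.5  44444444333334444444444443334444444443
  27.5  44324566433344444444444443334444444443
  26.5  33312355444334444444444443344444444443
  25.5  1#112122444433444444444434444444444443
  24.5  ###12111333323444444444333444444444443
  23.5  1##11111232223444444444322344444444443
  22.5  1##11111122224545544455532234444444443
  21.5  ####1#11#22223556666666432233444444443
  20.5  ###11111123333345555554333332yyyyyyyy2
  19.5  ###1#11111344433333333344543yyyyyyyyy2
  18.5  ###11#11##345555666555665643yyyyyyyyyy
  17.5  ###1111111245566666777765643yyyyyyyyyy
  16.5  ####1#1111135566666777766643yyyyyyyyyy
  15.5  ####111#11#35666666677666643yyyyyyyyyy
  14.5  ####11#11112456666676666653yyyyyyyyyyy
  13.5  #####11111113566666766665YyyyyYYYYYYYY
  12.5  ####11##1#1#245666677665yYYYYyYYYYYYYY
  11.5  #####11#111#2356667776654YYYYyYYYYYYYY
  10.5  ####1#11111#1356667676654YYYyyYYYYYYYY
   9.5  #############133344344432yyyyyyyyyyyyy
   8.5  ######################################
   7.5  ######################################
   6.5  ######################################
```

servo_tool(steps=[[255, [0, 0.5, 0], [0, 0, 0]], [255, [0, 0.5, 0], [0, 0, 0]], [255, [0, 0.5, 0], [0, 0, 0]], [255, [0, 0, 0], [0, 0, 0]], [255, [0, 0, 0], [0, 0, 0]], [255, [0, 0, 0], [0, 0, 0]], [255, [0, 0, 0], [0, 0, 0]], [255, [0, 0, 0], [0, 0, 0]], [255, [0, 0, 0], [0, 0, 0]], [255, [0, 0, 0], [0, 0, 0]]])

```text
time_s: 33.25
ee_pos: [616.9, -278.3, 26.9]
ee_rot: [-179.9, -0.0, 92.2]
force: [-5.0, -0.4, 2.9]
gripper_width: 0.7
gripper_force: 2.7
```

servo_tool(steps=[[255, [0, 0.5, 0], [0, 0, 0]], [255, [0, 0, 0], [0, 0, 0]], [255, [0, -4, 0], [0, 0, 0]], [255, [0, -8, 0], [0, 0, 0]], [255, [0, 0, -25], [0, 0, 0]], [255, [0, 0, -25], [0, 0, 0]], [255, [0, 0, -25], [0, 0, 0]], [255, [0, -30, 0], [0, 0, 0]], [255, [0, 0, 0], [0, 0, 0]], [255, [0, 0, 0], [0, 0, 0]]])

```text
time_s: 34.25
ee_pos: [576.5, -279.9, 102.1]
ee_rot: [179.9, 0.0, 92.1]
force: [0.9, 0.4, 0.0]
gripper_width: 0.2
gripper_force: 0.0
```

```bash
python3 v.py w14 gauge_coarse stud_coarse
```

```text
[ 576.5 -279.9  102.1] [179.9   0.   92.1] [0.9 0.4 0. ]
gauge_coarse 0.61 [445.9, 214.2]
stud_coarse 0.88 [385.6, 199.8]
stud_coarse 0.68 [60.8, 62.1]
```

servo_tool(steps=[[255, [40, -1, 0], [0, 0, 0]], [255, [40, -1, 0], [0, 0, 0]], [255, [40, -1, 0], [0, 0, 0]], [255, [40, -1, 0], [0, 0, 0]], [255, [40, -1, 0], [0, 0, 0]], [255, [0, 0, 0], [0, 0, 0.12]], [255, [0, 0, 0], [0, 0, 0.12]], [255, [0, 0, 0], [0, 0, 0]], [255, [0, 0, 0], [0, 0, 0]], [255, [0, 0, 0], [0, 0, 0]]])

```text
time_s: 35.4
ee_pos: [564.3, -80.4, 101.7]
ee_rot: [-180.0, 0.0, 78.5]
force: [0.3, 0.1, -0.5]
gripper_width: 0.5
gripper_force: 0.0
```

```bash
python3 v.py w15 gauge_fine stud_fine; python3 - <<'E'
from rc import *
a=rectify(pickle.load(open('w14.pkl','rb')),(640.8,-283),2.2,17,(-30,50),(-60,60),5)
b=rectify(pickle.load(open('w15.pkl','rb')),(625.7,-76.7),-11.5,17,(-30,50),(-60,60),5)
cv2.imwrite('pics/final.png',np.hstack([a,b]))
E
```

```text
[564.3 -80.4 101.7] [-180.     0.    78.5] [ 0.3  0.1 -0.5]
gauge_fine 0.73 [443.3, 187.4]
stud_fine 0.86 [382.5, 188.5]
```

View pics/final.png

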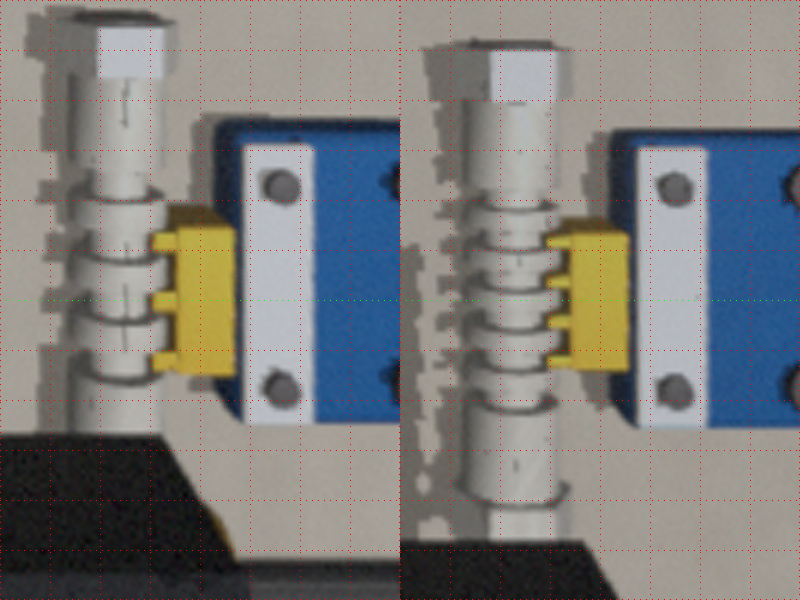

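```bash
python3 -c "
from workcell import ticket
print(ticket.job_done())"
```

```text
the job is handed in; nothing more can be done
None
```

Both studs are seated against their own gauges with the teeth in the grooves, each pushed home to about 5 N of contact and checked in the last camera picture; the job is handed in at about 35 s.

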